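# Test run of a repaired coin sorter

### The job

The coin sorter has been repaired and is ready for its test run: with the fingertips, push its tilted-up cover fully shut, then press the orange half of the rocker on the grey power box all the way down to switch it on, and then press the green key on the sorter fully down and let it spring back. Keep to that order, do not press the red or the blue key, and do not lift anything, shove the power box about or disturb the other things on the bench.

Things in the scene. Friction and masses are not known exactly. Their poses are not given: they have to be found in the camera images.
- sorter: the coin sorter, fixed to the table: silver ribbed base 200 (its x) x 220 (its y) x 90 mm tall; origin under its centre, x points from its front deck to its rear hinge, z up. On the dark deck along the front three round keys stand in a row, centres 68 mm in front of the origin and 60 mm apart, their colours in any order. Behind them lies the hinged cover
- cover (a joint): opening angle of the dark cover, rad: 0 is fully shut, larger is tilted up; it starts between 0.25 and 0.45 and stays where it is left (stiff hinge: about 2 to 5 N straight down near the press point shuts it)
- cover_press (a point): point on the cover's top face, on the middle of its width, 20 mm from its front edge and 105 mm from the hinge line; moves with the cover. Shut, it is 115 mm above the table
- cover_hinge (a point): middle of the cover's hinge line, 95 mm behind the sorter's origin and 91 mm above the table; the line runs along the sorter's y. The cover is a flat shell 125 mm long from hinge to front edge, 200 mm wide, 24 mm thick. Shut, its top is 115 mm above the table and its front edge lies 17 mm behind the 42 mm wide black collars of the keys
- power_box: grey power box, loose, standing on rubber feet: 110 (its x) x 75 (its y) x 50 mm, 0.6 to 1.3 kg; origin under its centre. On its top a black rocker switch, 58 mm long along the box's x and 30 mm wide; the half on the +x side bears an orange patch and is the ON half
- rocker (a joint): rocker angle, rad: 0 off (orange half up), 0.4 on (orange half fully down, against its stop); stays where it is left; about 3 to 6 N on the orange half moves it. It pivots about the box's y axis, 61 mm above the table
- rocker_on (a point): point on top of the rocker's orange half, 18 mm from the pivot. About 69 mm above the table when off, about 61 mm when on
- start_top (a point): centre of the top face of the green round key (26 mm across) of the coin sorter; the keys face straight up. At rest this point is about 112 mm above the table, 22 mm above the control deck
- start (a joint): how far the green key is pressed: 0 up, 0.006 m fully down; it springs back; about 1.5 N starts it and 5 N takes it fully down
- stop_top (a point): centre of the top face of the red round key (26 mm across) of the coin sorter; the keys face straight up. At rest this point is about 112 mm above the table, 22 mm above the control deck
- stop (a joint): how far the red key is pressed: 0 up, 0.006 m fully down; it springs back; about 1.5 N starts it and 5 N takes it fully down
- eject_top (a point): centre of the top face of the blue round key (26 mm across) of the coin sorter; the keys face straight up. At rest this point is about 112 mm above the table, 22 mm above the control deck
- eject (a joint): how far the blue key is pressed: 0 up, 0.006 m fully down; it springs back; about 1.5 N starts it and 5 N takes it fully down
- jar: closed round amber jar, 64 mm across, 75 mm tall; origin under its centre; bystander
- tube: brass-coloured tube of rolled coins with a white cap, standing, 28 mm across, 70 mm tall; origin under its centre; bystander
- mug: blue mug, 76 mm across, 85 mm tall; origin under its centre; bystander
- reel: steel-grey solder reel standing on its flange, 60 mm across, 42 mm tall; origin under its centre; bystander
- driver: teal screwdriver lying along its own x axis, 190 mm long, up to 30 mm thick; origin on the table under the middle, where the handle (towards -x) meets the blade; bystander
- marker: orange highlighter lying along its own x axis, 140 mm long, 18 mm thick; bystander
- phone: black phone lying flat, 74 x 150 x 9 mm; bystander
There are look-alikes about, which are no part of the job. Leave any brown look-alike of the power_box alone.

How it is judged:
By the outcome, as a careful person would: the job done as asked, in the order asked, and still so for the second after the job is handed in, with the robot touching nothing.
It also fails if it takes over 45 s, if anything falls off the work surface, if the arm or the gripper's body presses on something with over 40 N, if the wrist force passes 120 N, or if a joint passes its speed limit or range.

### The arm

A 6-joint arm with a two-finger parallel gripper is mounted at the origin on the work surface. World frame = base frame: x ahead of the robot, y to its left, z up, the work surface at z = 0. Lengths are in mm, angles in rad, forces in N, time in s.
With the tool pointing down it reaches from about 400 to 925 mm from the base axis. Payload 12.5 kg.
Tool frame: the origin (TCP) lies on the centre line of the jaws, within the pads' length; the fingertips stand 14 mm ahead of it and the grasp point (between the pads) lies 5 mm behind it; z points along the fingers, x is the direction in which the jaws open and shut, and the axes are right-handed (so a half turn about z gives the same grasp; the last joint's range is limited). The gripper opens to 95 mm and grips with 3 to 60 N. Pads are 20 mm wide; open, the fingers measure 119 mm over their backs; the gripper's body (75 mm by 180 mm) begins 59 mm behind the grasp point.
Start: joints at [-1.263, 0.491, 1.559, -0, 1.092, -0.106], TCP at [251.331, -572.257, 228.661] pointing down, gripper open.
Joint ranges: [-3.1, 3.1], [-0.84, 2.19], [0.05, 2.79], [-1.13, 4.28], [0.06, 2.93], [-2.69, 2.69]. Speed limits (rad/s): [2.22, 2.22, 2.79, 3.14, 3.14, 3.14].

### API

Orientations are given as [roll, pitch, yaw] about the fixed x, y, z axes, in that order (R = Rz(yaw) Ry(pitch) Rx(roll)).
In Python, from cell import state, read_camera, job_done gives the robot as it stands.
- The arm moves only by the shell command python3 -m handwheel 'ROWS'. ROWS is JSON, a list of rows, each an object of numbers: "hand": the finger opening in m, from 0 to 0.0951; "x", "y", "z": the shift along the world's x, y, z in m; "spin": the turn about the world's z in units of 5 degrees (1.0 is 5 degrees). In form: [{"hand": .., "x": .., "y": .., "z": .., "spin": ..}, ...]. A call has 1 to 20 rows; each row is the pose to reach, as a shift and turn from the pose commanded when the call began; what a row does not reach only later rows make up. A row lasts 1/12 s, in which the tool goes at most 41.7 mm and 7.16 degrees, less where a joint would pass 70% of its speed; a pose out of reach is approached as far as the arm can. A call with a gripper value outside its range is refused whole. The fingers move at their own pace and stop on an object; the grip force is fixed at half the most. Time passes only in rows, so rows that repeat a pose let the fingers close. It gives the time, the measured TCP pose, the force and the opening at its end, in the units of the state.
- state(): the state, without advancing time (a new reading comes with each control period).
- read_camera(name): name is "scene" or "top" or "wrist"; returns a dict with "img" (384x512x3 uint8, red, green, blue), "fx", "fy", "cx", "cy" (pixels), "D" ([k1, k2, p1, p2, k3] as OpenCV has them; the pictures are not rectified), "T" (4x4, takes a point from camera to world coordinates). Camera axes: x right, y down, z forward; pixel columns grow to the right and rows downward; lengths in mm; the calibration is good to about 2 mm. A picture is of the moment at which its call begins. There is no depth.
- job_done(): hands the job in, once; it reports no verdict.
The state is a dict: "t": time; "joints": joint angles; "qvel": joint speeds; "tau": joint torques, N m; "eef_pos": TCP position; "tcp_rot": TCP orientation; "ft_force": force on the tool from outside, world axes, zero at the start; "moment": the same for the moment, N m; "opening": opening from 0.0 (shut) to 1.0 (fully open).
Only numpy, scipy, OpenCV 4.12 (cv2) and the standard library are available. Lean on these libraries where they do the work, as an engineer would, in place of code of your own. Each camera call takes 0.05 s, during which the arm holds its last target. There are 200 camera calls.

## Working session

There is one attempt and no reset: what is moved stays moved. The work goes in short steps, Python scripts to look and compute and a shell command to move; the robot and the scene stay as the last step left them, time stands still between calls to the robot, and variables do not carry over. Pictures are saved under pics/ and viewed, about 8 in all and at most 12, crops included, and the job is handed in when it is done.

```bash
ls; mkdir -p pics; cat > h.py <<'E'
import numpy as np, cv2
from cell import state, read_camera
def ray(c,uv):
    K=np.array([[c["fx"],0,c["cx"]],[0,c["fy"],c["cy"]],[0,0,1.]])
    p=cv2.undistortPoints(np.array(uv,float).reshape(-1,1,2),K,np.array(c["D"],float)).reshape(-1,2)
    T=np.array(c["T"]); d=np.c_[p,np.ones(len(p))]@T[:3,:3].T
    return T[:3,3],d
def plane(c,uv,z):
    o,d=ray(c,uv); return o+d*((z-o[2])/d[:,2])[:,None]
def proj(c,P):
    T=np.linalg.inv(np.array(c["T"])); K=np.array([[c["fx"],0,c["cx"]],[0,c["fy"],c["cy"]],[0,0,1.]])
    return cv2.projectPoints(np.array(P,float).reshape(-1,1,3),cv2.Rodrigues(T[:3,:3])[0],T[:3,3],K,np.array(c["D"],float))[0].reshape(-1,2)
def save(c,n,s=1.5):
    cv2.imwrite(n,cv2.resize(c["img"][:,:,::-1],None,fx=s,fy=s,interpolation=cv2.INTER_CUBIC))
E
python3 - <<'E'
from h import *
import pickle
C={n:read_camera(n) for n in("scene","top")}
pickle.dump(C,open("c0.pkl","wb"))
for n in C: save(C[n],f"pics/{n}0.png"); print(n,np.round(C[n]["T"],2).tolist(),C[n]["fx"])
print(state())
E
```

```text
pics
scene [[-0.02, 0.7, -0.71, 1427.2], [1.0, 0.02, -0.01, 56.64], [0.01, -0.71, -0.7, 995.77], [0.0, 0.0, 0.0, 1.0]] 489.94995995469924
top [[0.03, -1.0, 0.08, 450.08], [-1.0, -0.03, -0.02, 53.86], [0.02, -0.08, -1.0, 1074.95], [0.0, 0.0, 0.0, 1.0]] 372.1014415657586
{'t': 0.1, 'joints': array([-1.26257246e+00,  4.91475825e-01,  1.55939341e+00, -2.54934739e-05,
        1.09168276e+00, -1.05579710e-01]), 'qvel': array([-1.26461770e-03, -1.58931966e-03, -1.43602772e-03, -5.00947603e-04,
       -4.68189675e-04, -6.13079257e-06]), 'tau': array([ 3.55783872e-03, -6.13622475e+01, -2.58606416e+01,  6.93908427e-02,
        4.70189180e-02, -4.71542626e-05]), 'eef_pos': array([ 251.2751981 , -572.04503911,  228.13305856]), 'tcp_rot': array([-3.14151404e+00,  9.56382048e-04, -1.15698094e+00]), 'ft_force': array([ 0.63216742,  0.22496421, -0.90255224]), 'moment': array([0.04048078, 0.061324  , 0.00294101]), 'opening': 1.0009661161032692}
```

View pics/top0.png

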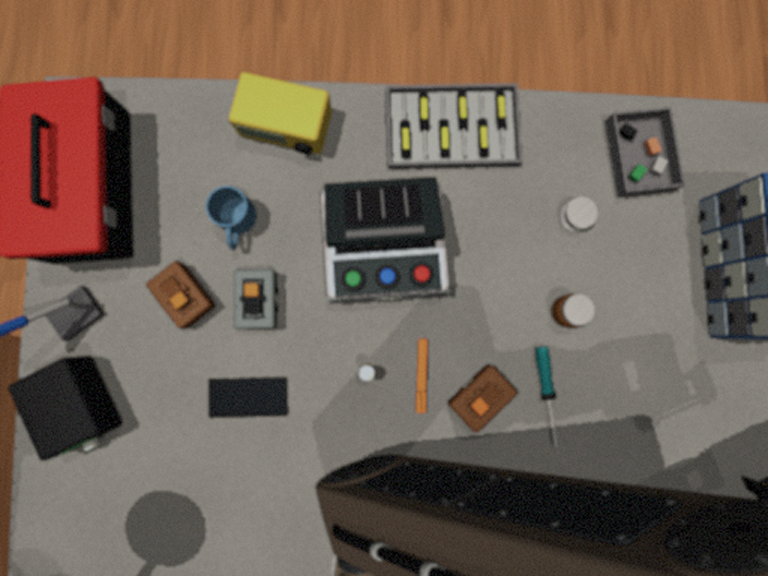

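View pics/scene0.png

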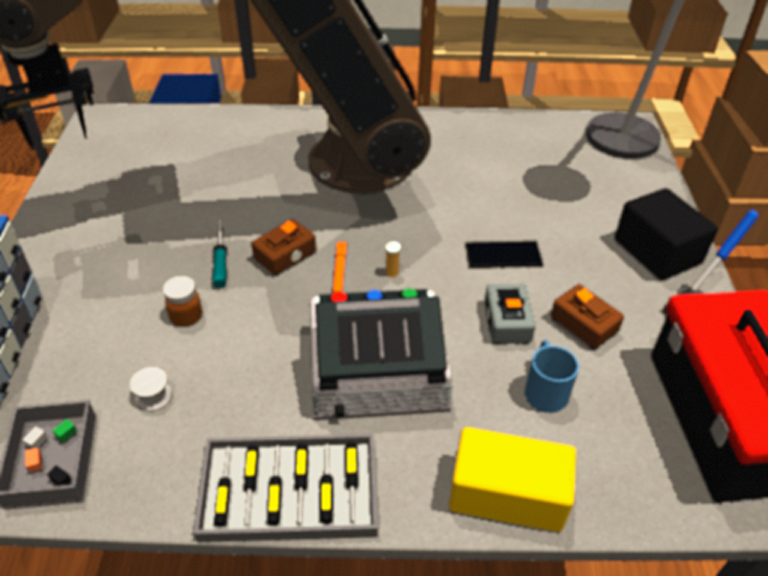

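The top view (1.5x) shows green, blue and red keys at (353,278), (388,276) and (422,273), with the tilted cover behind them. The grey box is at (256,298) with its orange half towards image-up, which is +x. The brown look-alikes are at (180,294) and (483,398). Nothing stands close beside the targets. Next I'll measure them by colour mask.

```bash
python3 - <<'E'
from h import *
import pickle
C=pickle.load(open("c0.pkl","rb"))
def blob(c,lo,hi,win):
    hsv=cv2.cvtColor(c["img"],cv2.COLOR_RGB2HSV); m=cv2.inRange(hsv,lo,hi)
    w=np.zeros_like(m); x0,y0,x1,y1=[int(v/1.5) for v in win]; w[y0:y1,x0:x1]=255
    n,l,s,ce=cv2.connectedComponentsWithStats(m&w); i=1+np.argmax(s[1:,4]); return ce[i],s[i,4]
t,s=C["top"],C["scene"]
def tri(a,b):
    o1,d1=ray(t,[a]);o2,d2=ray(s,[b]);d1,d2=d1[0],d2[0]
    k=np.linalg.lstsq(np.c_[d1,-d2],o2-o1,rcond=None)[0]
    p,q=o1+k[0]*d1,o2+k[1]*d2; return np.round((p+q)/2,1),round(float(np.linalg.norm(p-q)),1)
R={"green":((45,90,40),(85,255,255),(335,262,372,296),(400,280,425,300)),
"blue":((100,120,50),(125,255,255),(372,260,404,292),(362,280,388,302)),
"red":((0,140,80),(8,255,255),(405,258,440,290),(325,285,352,303)),
"orange":((8,140,120),(22,255,255),(235,270,275,330),(495,288,530,318))}
for k,(lo,hi,w1,w2) in R.items():
    a,n=blob(t,lo,hi,w1); b,n2=blob(s,lo,hi,w2); z=68 if k=="orange" else 112
    print(k,a.round(1),n,b.round(1),n2,"top@z",plane(t,[a],z)[0].round(1),"scene@z",plane(s,[b],z)[0].round(1),"tri",tri(a,b))
# grey box top quad: everything not table-coloured darker/greenish
c=cv2.resize(t["img"][170:230,145:195],None,fx=8,fy=8,interpolation=cv2.INTER_CUBIC)
d=cv2.resize(t["img"][110:205,210:305],None,fx=5,fy=5,interpolation=cv2.INTER_CUBIC)
d=cv2.copyMakeBorder(d,0,5,0,0,cv2.BORDER_CONSTANT)[:480]; c=c[:480,:400]; d=cv2.resize(d,(400,480)) if 0 else d[:480,:395]
cv2.imwrite("pics/crop.png",np.hstack([c,d])[:,:,::-1])
E
```

```text
green [235.  185.3] 100 [272.5 195.2] 65 top@z [543.7 101.1 112. ] scene@z [547.  100.7 112. ] tri (array([544. , 101.1, 109. ]), 0.4)
blue [257.9 183.5] 102 [249.3 196.5] 67 top@z [550.1  41.8 112. ] scene@z [552.8  41.7 112. ] tri (array([550.4,  41.7, 109.5]), 0.1)
red [280.9 182.1] 99 [225.5 197.6] 71 top@z [555.7 -18.  112. ] scene@z [558.4 -18.4 112. ] tri (array([556. , -18.4, 109.5]), 0.4)
orange [167.  192.9] 79 [341.9 201.7] 66 top@z [521.6 286.8  68. ] scene@z [522.8 286.5  68. ] tri (array([521.7, 286.9,  66.9]), 0.3)
```

View pics/crop.png

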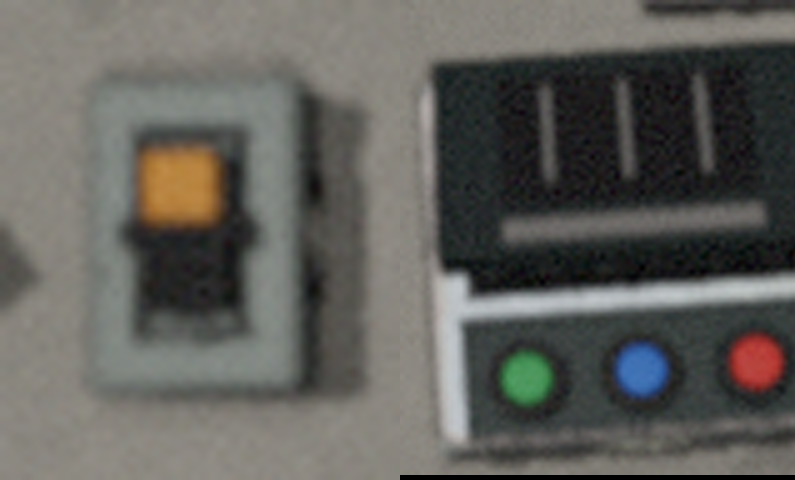

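Key spacing measures 60 mm and heights about 110 mm, both consistent with the spec. The sorter's yaw is about 0.10 rad. The shut press point should be at about (608, 47.5, 115) and the rocker's ON half at (522, 287). Now moving above the cover with the fingers shut.

```bash
python3 -m handwheel '[{"hand":0,"x":0.02,"y":0.035,"z":0.01,"spin":0},{"hand":0,"x":0.04,"y":0.07,"z":0.02,"spin":-1},{"hand":0,"x":0.06,"y":0.105,"z":0.02,"spin":-1},{"hand":0,"x":0.08,"y":0.14,"z":0.02,"spin":-2},{"hand":0,"x":0.1,"y":0.175,"z":0.02,"spin":-2},{"hand":0,"x":0.12,"y":0.21,"z":0.02,"spin":-3},{"hand":0,"x":0.14,"y":0.245,"z":0.02,"spin":-4},{"hand":0,"x":0.16,"y":0.28,"z":0.02,"spin":-4},{"hand":0,"x":0.18,"y":0.315,"z":0.02,"spin":-4},{"hand":0,"x":0.2,"y":0.35,"z":0.02,"spin":-4},{"hand":0,"x":0.22,"y":0.385,"z":0.02,"spin":-4},{"hand":0,"x":0.24,"y":0.42,"z":0.02,"spin":-4},{"hand":0,"x":0.26,"y":0.455,"z":0.02,"spin":-4},{"hand":0,"x":0.28,"y":0.49,"z":0.02,"spin":-4},{"hand":0,"x":0.3,"y":0.525,"z":0.02,"spin":-4},{"hand":0,"x":0.32,"y":0.56,"z":0.02,"spin":-4},{"hand":0,"x":0.34,"y":0.595,"z":0.02,"spin":-4},{"hand":0,"x":0.355,"y":0.62,"z":0.02,"spin":-4},{"hand":0,"x":0.355,"y":0.62,"z":0.02,"spin":-4},{"hand":0,"x":0.355,"y":0.62,"z":0.02,"spin":-4}]'
python3 - <<'E'
from h import *
for n in ("wrist","scene"):
    save(read_camera(n),f"pics/{n}1.png",1.2)
a=cv2.imread("pics/scene1.png")[150:360,200:614]; b=cv2.imread("pics/wrist1.png")
b=cv2.resize(b,(414,310)); cv2.imwrite("pics/v1.png",np.vstack([a,b]))
s=state(); print(s["eef_pos"],s["tcp_rot"],s["ft_force"],s["opening"])
E
```

```text
t: 1.77
eef_pos: [606.4, 49.1, 247.9]
tcp_rot: [3.14, -0.0, -1.504]
ft_force: [-1.0, -0.7, -0.2]
opening: 0.001
[605.86211478  47.32551304 248.32206516] [ 3.14064830e+00 -1.63419861e-04 -1.50610848e+00] [ 0.1613327  -0.94349805  0.02911858] 0.002269230397408955
```

View pics/v1.png

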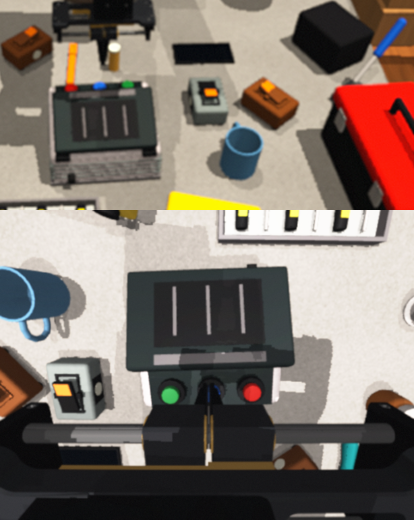

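The tool stands 248 mm up over the sorter's mid-line, with the cover's middle below it and the keys in front. Lowering onto the cover.

```bash
python3 -m handwheel '[{"hand":0,"x":0,"y":0,"z":-0.03,"spin":0},{"hand":0,"x":0,"y":0,"z":-0.055,"spin":0},{"hand":0,"x":0,"y":0,"z":-0.065,"spin":0},{"hand":0,"x":0,"y":0,"z":-0.073,"spin":0},{"hand":0,"x":0,"y":0,"z":-0.08,"spin":0},{"hand":0,"x":0,"y":0,"z":-0.087,"spin":0},{"hand":0,"x":0,"y":0,"z":-0.094,"spin":0},{"hand":0,"x":0,"y":0,"z":-0.1,"spin":0},{"hand":0,"x":0,"y":0,"z":-0.106,"spin":0},{"hand":0,"x":0,"y":0,"z":-0.111,"spin":0},{"hand":0,"x":0,"y":0,"z":-0.115,"spin":0},{"hand":0,"x":0,"y":0,"z":-0.117,"spin":0},{"hand":0,"x":0,"y":0,"z":-0.117,"spin":0}]'
python3 -m handwheel '[{"hand":0,"x":0,"y":0,"z":-0.001,"spin":0},{"hand":0,"x":0,"y":0,"z":-0.002,"spin":0},{"hand":0,"x":0,"y":0,"z":-0.002,"spin":0}]'
```

```text
t: 2.95
eef_pos: [606.3, 47.8, 131.1]
tcp_rot: [3.141, 0.0, -1.506]
ft_force: [0.0, -0.2, -0.5]
opening: 0.005
t: 3.2
eef_pos: [606.4, 47.8, 129.7]
tcp_rot: [-3.141, -0.0, -1.506]
ft_force: [0.1, 0.1, 1.0]
opening: 0.004
```

```bash
python3 -m handwheel '[{"hand":0,"x":0,"y":0,"z":-0.001,"spin":0},{"hand":0,"x":0,"y":0,"z":-0.002,"spin":0},{"hand":0,"x":0,"y":0,"z":-0.002,"spin":0}]'
python3 -m handwheel '[{"hand":0,"x":0,"y":0,"z":-0.001,"spin":0},{"hand":0,"x":0,"y":0,"z":-0.001,"spin":0}]'
python3 - <<'E'
from h import *
save(read_camera("wrist"),"pics/w2.png",1.2)
E
```

```text
t: 3.45
eef_pos: [606.5, 47.8, 129.2]
tcp_rot: [-3.14, -0.0, -1.506]
ft_force: [-5.8, -0.5, 15.2]
opening: 0.003
t: 3.62
eef_pos: [606.5, 47.8, 129.1]
tcp_rot: [-3.14, -0.0, -1.506]
ft_force: [-9.0, 0.4, 23.3]
opening: 0.005
```

View pics/w2.png

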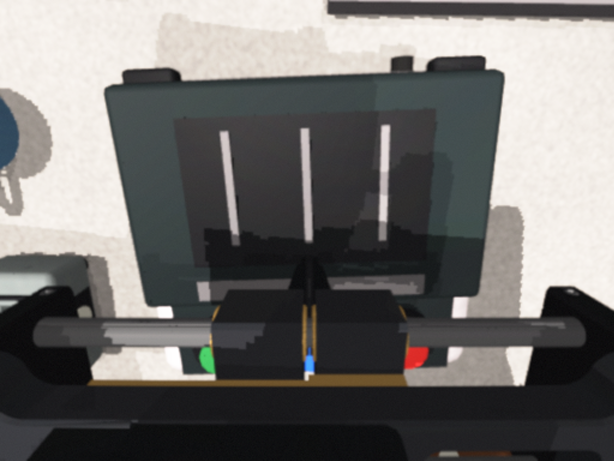

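The tip stopped dead at 115.1 mm with 23 N, which matches the shut height, and the picture shows the cover flat behind the keys. Rising now and moving to the rocker.

```bash
python3 -m handwheel '[{"hand":0,"x":0,"y":0,"z":0.02,"spin":0},{"hand":0,"x":0,"y":0,"z":0.05,"spin":0},{"hand":0,"x":-0.01,"y":0.03,"z":0.06,"spin":0},{"hand":0,"x":-0.022,"y":0.065,"z":0.06,"spin":0},{"hand":0,"x":-0.034,"y":0.1,"z":0.06,"spin":0},{"hand":0,"x":-0.046,"y":0.135,"z":0.06,"spin":0},{"hand":0,"x":-0.058,"y":0.17,"z":0.06,"spin":0},{"hand":0,"x":-0.07,"y":0.205,"z":0.06,"spin":0},{"hand":0,"x":-0.082,"y":0.239,"z":0.05,"spin":0},{"hand":0,"x":-0.082,"y":0.239,"z":0.02,"spin":0},{"hand":0,"x":-0.082,"y":0.239,"z":0.0,"spin":0},{"hand":0,"x":-0.082,"y":0.239,"z":-0.015,"spin":0},{"hand":0,"x":-0.082,"y":0.239,"z":-0.02,"spin":0},{"hand":0,"x":-0.082,"y":0.239,"z":-0.02,"spin":0},{"hand":0,"x":-0.082,"y":0.239,"z":-0.02,"spin":0}]'
python3 - <<'E'
from h import *
w=read_camera("wrist");s=read_camera("scene");t=read_camera("top")
f=lambda c,x,y,ww,h:cv2.resize(c["img"][y:y+h,x:x+ww],(400,300),interpolation=cv2.INTER_CUBIC)
a=f(w,112,100,288,216); b=f(s,280,120,160,120); d=f(t,110,120,200,150); e=f(s,190,150,120,90)
cv2.imwrite("pics/v3.png",np.vstack([np.hstack([a,b]),np.hstack([d,e])])[:,:,::-1])
print(state()["eef_pos"],proj(w,[[524,287,69]]))
E
```

```text
t: 4.92
eef_pos: [524.7, 286.8, 107.2]
tcp_rot: [-3.141, 0.0, -1.506]
ft_force: [0.6, -0.3, 0.4]
opening: -0.0
[524.87547022 286.76777004 107.78028969] [[257.30730411 214.84324973]]
```

View pics/v3.png

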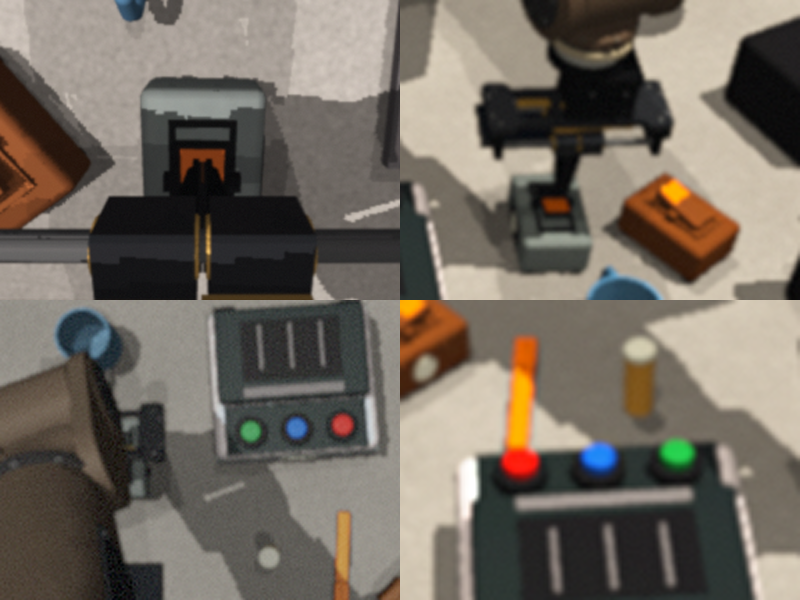

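The cover lies flat, and the fingers are centred over the orange half on the grey box. Pressing in steps.

```bash
python3 -m handwheel '[{"hand":0,"x":0,"y":0,"z":-0.01,"spin":0},{"hand":0,"x":0,"y":0,"z":-0.018,"spin":0},{"hand":0,"x":0,"y":0,"z":-0.021,"spin":0},{"hand":0,"x":0,"y":0,"z":-0.023,"spin":0},{"hand":0,"x":0,"y":0,"z":-0.025,"spin":0},{"hand":0,"x":0,"y":0,"z":-0.027,"spin":0},{"hand":0,"x":0,"y":0,"z":-0.027,"spin":0}]'
python3 -m handwheel '[{"hand":0,"x":0,"y":0,"z":-0.001,"spin":0},{"hand":0,"x":0,"y":0,"z":-0.002,"spin":0},{"hand":0,"x":0,"y":0,"z":-0.002,"spin":0}]'
python3 -m handwheel '[{"hand":0,"x":0,"y":0,"z":-0.001,"spin":0},{"hand":0,"x":0,"y":0,"z":-0.001,"spin":0}]'
```

```text
t: 5.65
eef_pos: [524.4, 286.8, 79.4]
tcp_rot: [-3.142, -0.0, -1.506]
ft_force: [0.3, -0.3, -0.9]
opening: 0.005
t: 5.9
eef_pos: [524.7, 286.9, 78.2]
tcp_rot: [-3.14, 0.0, -1.506]
ft_force: [0.5, -1.3, 5.4]
opening: 0.003
t: 6.07
eef_pos: [524.9, 286.9, 77.4]
tcp_rot: [-3.14, 0.0, -1.506]
ft_force: [2.0, -0.2, 6.7]
opening: 0.006
```

```bash
python3 -m handwheel '[{"hand":0,"x":0,"y":0,"z":-0.001,"spin":0},{"hand":0,"x":0,"y":0,"z":-0.001,"spin":0}]'
python3 -m handwheel '[{"hand":0,"x":0,"y":0,"z":-0.001,"spin":0},{"hand":0,"x":0,"y":0,"z":-0.001,"spin":0}]'
python3 -m handwheel '[{"hand":0,"x":0,"y":0,"z":-0.001,"spin":0},{"hand":0,"x":0,"y":0,"z":-0.001,"spin":0}]'
```

```text
t: 6.23
eef_pos: [525.0, 286.9, 77.1]
tcp_rot: [-3.139, 0.0, -1.506]
ft_force: [0.5, -2.3, 15.6]
opening: 0.007
t: 6.4
eef_pos: [525.0, 286.9, 76.9]
tcp_rot: [-3.139, 0.001, -1.506]
ft_force: [-2.8, -3.8, 22.1]
opening: 0.008
t: 6.57
eef_pos: [525.1, 287.0, 76.7]
tcp_rot: [-3.138, 0.001, -1.506]
ft_force: [-4.6, -4.5, 31.5]
opening: 0.006
```

The tip stopped solid at 62.7 mm, against 62.6 mm predicted for a fully-down rocker, with 31 N. Lifting, moving over the green key and checking the rocker from there.

```bash
python3 -m handwheel '[{"hand":0,"x":0,"y":0,"z":0.015,"spin":0},{"hand":0,"x":0,"y":0,"z":0.05,"spin":0},{"hand":0,"x":0,"y":0,"z":0.08,"spin":0},{"hand":0,"x":0.004,"y":-0.036,"z":0.085,"spin":0},{"hand":0,"x":0.008,"y":-0.072,"z":0.085,"spin":0},{"hand":0,"x":0.012,"y":-0.108,"z":0.085,"spin":0},{"hand":0,"x":0.016,"y":-0.144,"z":0.085,"spin":0},{"hand":0,"x":0.02,"y":-0.17,"z":0.085,"spin":0},{"hand":0,"x":0.02,"y":-0.186,"z":0.08,"spin":0},{"hand":0,"x":0.02,"y":-0.186,"z":0.065,"spin":0},{"hand":0,"x":0.02,"y":-0.186,"z":0.065,"spin":0},{"hand":0,"x":0.02,"y":-0.186,"z":0.065,"spin":0}]'
python3 - <<'E'
from h import *
w=read_camera("wrist");s=read_camera("scene");t=read_camera("top")
f=lambda c,x,y,ww,h:cv2.resize(c["img"][y:y+h,x:x+ww],(400,300),interpolation=cv2.INTER_CUBIC)
a=f(w,112,100,288,216); b=f(s,300,175,80,60); d=f(t,125,150,120,90); e=f(s,190,130,140,105)
cv2.imwrite("pics/v4.png",np.vstack([np.hstack([a,b]),np.hstack([d,e])])[:,:,::-1])
print(state()["eef_pos"])
for n,c,win in(("top",t,(150,180,190,225)),("scene",s,(325,190,355,215))):
    m=cv2.inRange(cv2.cvtColor(c["img"],cv2.COLOR_RGB2HSV),(8,140,70),(22,255,255)); x0,y0,x1,y1=win
    ys,xs=np.nonzero(m[y0:y1,x0:x1]); 
    if len(xs): p=[xs.mean()+x0,ys.mean()+y0]; print(n,p,len(xs),plane(c,[p],61)[0])
E
```

```text
t: 7.57
eef_pos: [543.9, 100.8, 138.3]
tcp_rot: [3.14, 0.0, -1.506]
ft_force: [-0.8, 0.6, 0.3]
opening: 0.004
[544.44999665 101.37407422 139.19901128]
top [np.float64(167.7956989247312), np.float64(192.94623655913978)] 93 [522.08248855 286.25492556  61.        ]
scene [np.float64(341.63963963963965), np.float64(203.55855855855856)] 111 [522.95977038 286.82369555  61.        ]
```

View pics/v4.png

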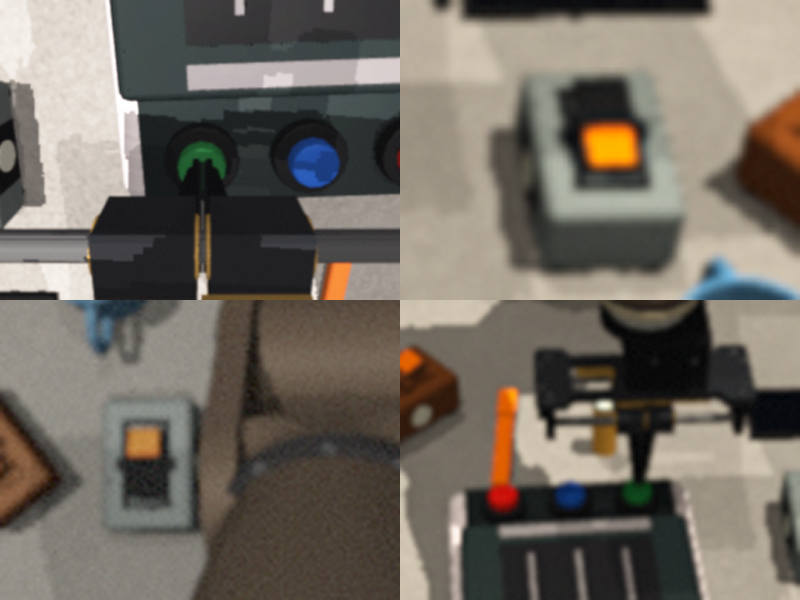

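The rocker's orange half now lies low: both views agree at z of about 61, and the box hasn't moved. The fingers are over the green key only. Pressing it.

```bash
python3 -m handwheel '[{"hand":0,"x":0,"y":0,"z":-0.007,"spin":0},{"hand":0,"x":0,"y":0,"z":-0.012,"spin":0},{"hand":0,"x":0,"y":0,"z":-0.014,"spin":0},{"hand":0,"x":0,"y":0,"z":-0.016,"spin":0},{"hand":0,"x":0,"y":0,"z":-0.018,"spin":0},{"hand":0,"x":0,"y":0,"z":-0.019,"spin":0},{"hand":0,"x":0,"y":0,"z":-0.019,"spin":0}]'
python3 -m handwheel '[{"hand":0,"x":0,"y":0,"z":-0.001,"spin":0},{"hand":0,"x":0,"y":0,"z":-0.001,"spin":0}]'
python3 -m handwheel '[{"hand":0,"x":0,"y":0,"z":-0.001,"spin":0},{"hand":0,"x":0,"y":0,"z":-0.001,"spin":0}]'
```

```text
t: 8.3
eef_pos: [544.3, 101.1, 120.3]
tcp_rot: [-3.141, 0.0, -1.506]
ft_force: [-2.3, 3.3, 8.2]
opening: 0.002
t: 8.47
eef_pos: [544.3, 101.1, 120.1]
tcp_rot: [-3.141, 0.0, -1.506]
ft_force: [-5.2, 3.2, 17.5]
opening: 0.009
t: 8.63
eef_pos: [544.4, 101.1, 119.9]
tcp_rot: [-3.14, 0.0, -1.506]
ft_force: [-8.9, 2.6, 28.0]
opening: 0.005
```

The tip bottomed at 105.9 mm with 28 N, against 106 expected, so the key is fully down. Releasing and retreating upward, clear of everything.

```bash
python3 -m handwheel '[{"hand":0,"x":0,"y":0,"z":0.01,"spin":0},{"hand":0,"x":0,"y":0,"z":0.04,"spin":0},{"hand":0,"x":0,"y":0,"z":0.08,"spin":0},{"hand":0,"x":-0.03,"y":-0.02,"z":0.1,"spin":0},{"hand":0,"x":-0.06,"y":-0.04,"z":0.12,"spin":0},{"hand":0,"x":-0.08,"y":-0.06,"z":0.12,"spin":0},{"hand":0,"x":-0.08,"y":-0.06,"z":0.12,"spin":0},{"hand":0,"x":-0.08,"y":-0.06,"z":0.12,"spin":0}]'
python3 - <<'E'
from h import *
w=read_camera("wrist");s=read_camera("scene")
f=lambda c,x,y,ww,h:cv2.resize(c["img"][y:y+h,x:x+ww],(400,300),interpolation=cv2.INTER_CUBIC)
cv2.imwrite("pics/v5.png",np.hstack([f(w,0,0,512,384),f(s,150,110,240,180)])[:,:,::-1])
m=cv2.inRange(cv2.cvtColor(s["img"],cv2.COLOR_RGB2HSV),(45,90,40),(85,255,255))[186:200,266:284]
ys,xs=np.nonzero(m); print("green scene px",xs.mean()+266,ys.mean()+186,len(xs)); print(state()["ft_force"],state()["eef_pos"])
E
```

```text
t: 9.3
eef_pos: [464.0, 40.1, 238.2]
tcp_rot: [-3.14, -0.0, -1.508]
ft_force: [-0.0, 0.3, -0.1]
opening: 0.005
green scene px 272.7692307692308 195.82051282051282 78
[-0.75415667  0.05216266 -0.40306733] [464.94207209  40.83746772 237.54468759]
```

View pics/v5.png

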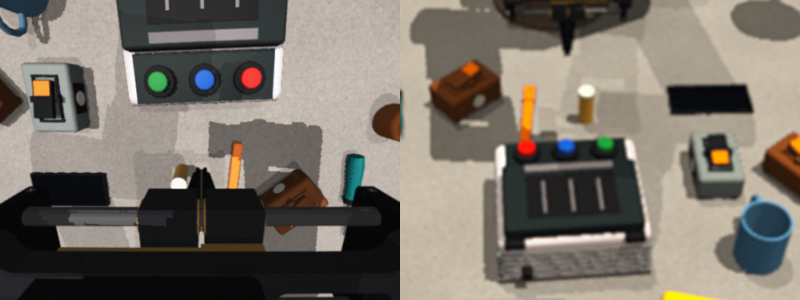

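The cover is shut, the rocker's orange half is down, the green key is back up near its original pixel, and the bystanders are in place. The arm is clear of everything, so I'm handing in.

```bash
python3 -c "
from cell import job_done
print(job_done())"
```

```text
the job is handed in; nothing more can be done
None
```

The test run is done in the order asked and handed in at about 9.4 s of robot time. No verdict is reported.

| Step | Where the fingertips stopped | Expected | Force at the stop |
|---|---|---|---|
| Cover pushed shut | 115.1 mm above the table | 115 mm | 23 N |
| Orange half of the rocker pressed down | 62.7 mm | about 62.6 mm (my estimate for fully down) | 31 N |
| Green key pressed and released | 105.9 mm | 106 mm | 28 N |

**Final checks:** The last pictures show the cover flat, the orange half down, the power box unmoved, and the bystanders in view in place. The fingers pressed neither the red nor the blue key. The wrist force at the end was about zero.

**Less certain:** The green key's spring-back was checked only by its position in the scene camera. It came back within 0.7 px of the starting picture, partly because the lighting changed the colour mask. The rocker angle was judged from the fingertip stop height and the pictures, not read directly. No check failed.

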